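# Check a base plate with a straightedge and press home the proud plug

## Task

One of the two plugs in the base plate has crept up proud of its face: take the straightedge by its grip, lay it lengthwise along the middle of the plate over both plugs and let go. Press its left end down onto the plate for a moment, then its right end, and feel which end gives way; then press slowly and gently on the straightedge, over the plug at that end, until the plug is fully home, and leave the straightedge lying flat on the plate without rocking. Touch the plate and plugs only with the straightedge, never press it down with more than 30 N, and leave the other things where they are.

Things in the scene. Friction and masses are not known exactly. Their poses are not given: they have to be found in the camera images.
- plate: Grey base plate, 110 x 260 mm, fixed level on the counter, bedded so that its face is 20 to 30 mm above the counter; origin on its vertical centre line, 20 mm below the face, x across the short side (away from the robot), y along the long side (to the robot's left), z up. Two plain round steel plugs, 24 mm across, sit in holes on its long centre line.
- plug_left (a point): point on the plate's face (fixed, at face level) at the middle of the left plug's hole, 55 mm left (+y) of the plate's centre. Either this plug or the right one stands 3 to 4.2 mm proud of the face, the other is level to within 1 mm; which differs from start to start.
- plug_right (a point): the same point for the right plug, 55 mm right (-y) of the plate's centre. Both plugs are a tight push fit: a plug begins to slide down at about 12 N and stays where it is pushed; once it is home the straightedge bears on the face and goes no further.
- straightedge: Loose aluminium straightedge: flat rigid bar 40 x 300 x 8 mm, 0.17 to 0.24 kg, with a grey grip rib 16 mm wide, 44 mm long, 20 mm high on the middle of its top (rib top 27 mm above the underside). Both ways round are alike. Origin at the centre of its underside, y along its length, x across, z up. Starts on the counter to the right of the plate, pointing roughly away from the robot.
- end_a (a point): point on the underside of the straightedge, on its centre line 130 mm from its centre towards its +y end (over the plate's end when laid centrally). Laid over a proud plug the bar rests on that plug and the plate's far end: the end beyond the plug hangs clear by about 1.4 times the plug's height and goes down under some 2 N; the other end is firm.
- end_b (a point): the same point 130 mm from the centre towards its -y end
- jar: bystander: open white jar of paste, 76 mm across, 92 mm high, origin at the centre of its underside
- weight: bystander: square brass weight with a knob, 50 x 50 x 42 mm, origin at the centre of its underside
- wax: bystander: yellow cake of beeswax, 38 x 52 x 18 mm, origin at the centre of its underside

How it is judged (in metres and radians):
On the way, in this order (a step that is already met when the one before it is completed fails the run):
1. the straightedge lies lengthwise along the middle of the plate over both plugs, let go (angle between the y axis of straightedge and the y axis of plate, either way round below 0.12 rad and x of straightedge in the frame of plate between -0.015 and 0.015 m and y of straightedge in the frame of plate between -0.025 and 0.025 m and z of straightedge in the frame of plate between 0.017 and 0.032 m and angle between straightedge's own z axis and vertical below 0.12 rad and contact force between the fingers and straightedge below 0.3 N and linear speed of straightedge below 0.02 m/s), for 0.2 s.
2. its left end is pressed down onto the plate (its end within 2 mm of the face, over 2 N) (angle between the y axis of straightedge and the y axis of plate, either way round below 0.12 rad and x of straightedge in the frame of plate between -0.015 and 0.015 m and y of straightedge in the frame of plate between -0.025 and 0.025 m and z of straightedge in the frame of plate between 0.017 and 0.032 m and angle between straightedge's own z axis and vertical below 0.12 rad and contact force between the fingers and straightedge above 2 N and y of the grasp point in the frame of plate above 0.09 m and ((y of end_a in the frame of plate above 0.05 m and z of end_a in the frame of plate below 0.022 m) or (y of end_b in the frame of plate above 0.05 m and z of end_b in the frame of plate below 0.022 m))), for 0.1 s.
3. its right end is pressed down onto the plate (its end within 2 mm of the face, over 2 N) (angle between the y axis of straightedge and the y axis of plate, either way round below 0.12 rad and x of straightedge in the frame of plate between -0.015 and 0.015 m and y of straightedge in the frame of plate between -0.025 and 0.025 m and z of straightedge in the frame of plate between 0.017 and 0.032 m and angle between straightedge's own z axis and vertical below 0.12 rad and contact force between the fingers and straightedge above 2 N and y of the grasp point in the frame of plate below -0.09 m and ((y of end_a in the frame of plate below -0.05 m and z of end_a in the frame of plate below 0.022 m) or (y of end_b in the frame of plate below -0.05 m and z of end_b in the frame of plate below 0.022 m))), for 0.1 s.
At the end, for the whole second after the job is handed in: The straightedge lies still and let go along the plate (centre within 15 mm across and 25 mm along, within 0.12 rad), over both plugs, with both its ends (the points 130 mm from its centre) no more than 1.8 mm above the plate's face, so that no plug is proud and it does not rock (angle between the y axis of straightedge and the y axis of plate, either way round below 0.12 rad and x of straightedge in the frame of plate between -0.015 and 0.015 m and y of straightedge in the frame of plate between -0.025 and 0.025 m and z of straightedge in the frame of plate between 0.017 and 0.032 m and angle between straightedge's own z axis and vertical below 0.12 rad and contact force between the fingers and straightedge below 0.3 N and z of each of end_a, end_b in the frame of plate below 0.0218 m and linear speed of straightedge below 0.01 m/s and angular speed of straightedge below 0.05 rad/s); the robot touches nothing.
It fails at once if the fingers press on the straightedge beside its grip with more than 30 N (contact force between the fingers and straightedge above 30 N and (y of the grasp point in the frame of straightedge above 0.035 m or y of the grasp point in the frame of straightedge below -0.035 m)).
It fails at once if the straightedge is knocked or pressed on the plate with more than 35 N (contact force between straightedge and plate above 35 N).
It fails at once if the fingers press on something other than the straightedge (more than 3 N) (contact force between the fingers and anything else above 3 N and contact force between the fingers and straightedge below 0.1 N).
It fails at once if the fingers press on the plate itself (more than 3 N) (contact force between the fingers and plate above 3 N).
It fails at once if a bystander (jar, brass weight, beeswax) is moved more than 15 mm (distance of any of jar, weight, wax from where it was at the start of the episode above 0.015 m).
It also fails if it takes over 67 s, if anything falls off the work surface, if the arm or the gripper's body presses on something with over 40 N, if the wrist force passes 120 N, or if a joint passes its speed limit or range.

## Robot

A 6-joint arm with a two-finger parallel gripper is mounted at the origin on a cart in front of the work surface, level with it; the furniture and walls round the work are solid. World frame = base frame: x ahead of the robot, y to its left, z up, the work surface at z = 0. Lengths are in mm, angles in rad, forces in N, time in s.
With the tool pointing down it reaches from about 400 to 925 mm from the base axis. Payload 12.5 kg.
Tool frame: the origin (TCP) lies midway between the tips of the shut fingers; the grasp point (between the pads) lies 19 mm behind it; x points along the fingers, y is the direction in which the jaws open and shut, and the axes are right-handed (so a half turn about x gives the same grasp; the last joint's range is limited). The gripper opens to 95 mm and grips with 3 to 60 N. Pads are 20 mm wide; open, the fingers measure 119 mm over their backs; the gripper's body (75 mm by 180 mm) begins 59 mm behind the grasp point.
Start: joints at [-1.327, 0.491, 1.559, -0, 1.092, -0.106], TCP at [214.217, -587.161, 214.661] pointing down, gripper open.
Joint ranges: [-3.1, 3.1], [-0.84, 2.19], [0.05, 2.79], [-1.13, 4.28], [0.06, 2.93], [-2.69, 2.69]. Speed limits (rad/s): [2.22, 2.22, 2.79, 3.14, 3.14, 3.14].

## Interface

Orientations are given as [roll, pitch, yaw] about the fixed x, y, z axes, in that order (R = Rz(yaw) Ry(pitch) Rx(roll)).
In Python, from cell import state, read_camera, job_done gives the robot as it stands.
- The arm moves only by the tool move_arm, never from a script. Its argument "targets" is a list of rows, each a list of 7 numbers: the shift along the world's x, y, z in m, then the turn, a rotation vector about the world's x, y, z in degrees, then the gripper's target within -1 to 1 (fully open at 1, half-way at 0, shut at -1). In form: [[dx, dy, dz, wx, wy, wz, hand], ...]. A call has 1 to 10 rows; each row is the pose to reach, as a shift and turn from the pose commanded when the call began; what a row does not reach only later rows make up. A row lasts 1/10 s, in which the tool goes at most 50 mm and 8.59 degrees, less where a joint would pass 70% of its speed; a pose out of reach is approached as far as the arm can. A call with a gripper value outside its range is refused whole. The fingers move at their own pace and stop on an object; the grip force is fixed at half the most. Time passes only in rows, so rows that repeat a pose let the fingers close. It gives the time, the measured TCP pose, the force and the opening at its end, in the units of the state.
- state(): the state, without advancing time (a new reading comes with each control period).
- read_camera(name): name is "side" or "top"; returns a dict with "img" (384x512x3 uint8, blue, green, red), "mtx" (3x3 intrinsics, pixels), "cam_to_world" (4x4, takes a point from camera to world coordinates). Camera axes: x right, y up, looking along -z (the intrinsics and any distortion apply to the point x, -y, -z); pixel columns grow to the right and rows downward; lengths in mm; the calibration is good to about 2 mm. A picture is of the moment at which its call begins. There is no depth.
- job_done(): hands the job in, once; it reports no verdict.
The state is a dict: "t": time; "joints": joint angles; "qvel": joint speeds; "tau": joint torques, N m; "eef_pos": TCP position; "tcp_rot": TCP orientation; "ft_force": force on the tool from outside, world axes, zero at the start; "moment": the same for the moment, N m; "opening": opening from 0.0 (shut) to 1.0 (fully open).
Only numpy, scipy, OpenCV 4.12 (cv2) and the standard library are available. Lean on these libraries where they do the work, as an engineer would, in place of code of your own. Each camera call takes 0.05 s, during which the arm holds its last target.

## Working session

There is one attempt and no reset: what is moved stays moved. The work goes in short steps, Python scripts to look and compute and a tool call to move; the robot and the scene stay as the last step left them, time stands still between calls to the robot, and variables do not carry over. Pictures are saved under pics/ and viewed, and the job is handed in when it is done.

Besides the shell and the picture viewer there is one more tool, called after "Call:" as name(argument=value, ...) on one line, values as JSON. move_arm: Moves the arm, as the interface text tells. Its arguments: {"type":"object","properties":{"targets":{"type":"array"}},"required":["targets"]}

```bash
ls; mkdir -p pics; python3 - <<'E'
from cell import *
import cv2,numpy as np
s=state();print(s)
for n in ("side","top"):
    r=read_camera(n);cv2.imwrite(f"pics/{n}0.png",r["img"]);print(n,r["mtx"],r["cam_to_world"].round(3) if hasattr(r["cam_to_world"],'round') else r["cam_to_world"],r.keys())
E
```

```text
pics
{'t': 0.0, 'joints': array([-1.32660414e+00,  4.91577449e-01,  1.55948092e+00,  2.01592009e-05,
        1.09171176e+00, -1.05589804e-01]), 'qvel': array([ 0.00105628,  0.00119585, -0.00054754,  0.00197183, -0.00086076,
        0.00098205]), 'tau': array([ 1.11121652e-03, -6.12647438e+01, -2.58180106e+01,  6.93071424e-02,
        4.82741918e-02, -1.35711757e-04]), 'eef_pos': array([ 214.15134947, -586.88730615,  214.03980547]), 'tcp_rot': array([-1.69156888,  1.56961872,  1.79979646]), 'ft_force': array([-0.27202641,  0.50542565,  0.09861465]), 'moment': array([ 0.01225963, -0.02386363,  0.03364217]), 'opening': 1.0005857754041356}
side [[443.90629002   0.         257.45303171]
 [  0.         443.90629002 197.55139573]
 [  0.           0.           1.        ]] [[-9.45000e-01  1.60000e-01 -2.87000e-01  2.24323e+02]
 [-3.27000e-01 -4.07000e-01  8.53000e-01  9.21636e+02]
 [ 2.00000e-02  8.99000e-01  4.37000e-01  6.12538e+02]
 [ 0.00000e+00  0.00000e+00  0.00000e+00  1.00000e+00]] dict_keys(['img', 'mtx', 'cam_to_world'])
top [[416.8576737    0.         251.79103611]
 [  0.         416.8576737  191.05537269]
 [  0.           0.           1.        ]] [[ 3.100000e-02  9.910000e-01 -1.290000e-01  4.574900e+02]
 [-9.990000e-01  3.200000e-02  9.000000e-03 -2.020900e+02]
 [ 1.300000e-02  1.290000e-01  9.920000e-01  1.083666e+03]
 [ 0.000000e+00  0.000000e+00  0.000000e+00  1.000000e+00]] dict_keys(['img', 'mtx', 'cam_to_world'])
```

View pics/side0.png

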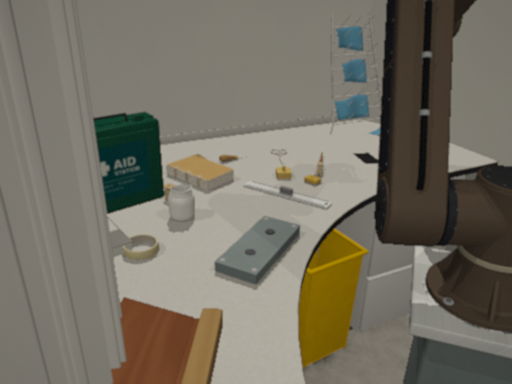

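View pics/top0.png

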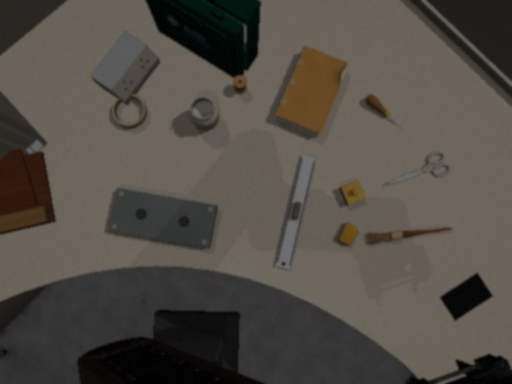

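The side view shows the plate at about (258,248) and the straightedge at (287,194). The top view shows the plate at about (162,218) with its plugs at (141,214) and (184,221), the straightedge from (307,157) to (284,266) and its rib near (295,211).

```bash
cat > h.py <<'E'
import cv2,numpy as np
from cell import *
def ray(r,uv):
    M=np.array(r["cam_to_world"]);K=np.array(r["mtx"])
    p=np.linalg.inv(K)@np.array([uv[0],uv[1],1.]);d=M[:3,:3]@np.array([p[0],-p[1],-p[2]])
    return M[:3,3],d
def onz(r,uv,z):
    o,d=ray(r,uv);return o+d*(z-o[2])/d[2]
def tri(r1,u1,r2,u2):
    o1,d1=ray(r1,u1);o2,d2=ray(r2,u2);d1=d1/np.linalg.norm(d1);d2=d2/np.linalg.norm(d2)
    t=np.linalg.lstsq(np.c_[d1,-d2],o2-o1,rcond=None)[0];a=o1+t[0]*d1;b=o2+t[1]*d2
    return (a+b)/2,np.linalg.norm(a-b)
def crop(img,x0,y0,x1,y1,k,name):
    cv2.imwrite(name,cv2.resize(img[y0:y1,x0:x1],None,fx=k,fy=k,interpolation=cv2.INTER_CUBIC))
E
python3 - <<'E'
from h import *
t=cv2.imread("pics/top0.png");s=cv2.imread("pics/side0.png")
a=cv2.resize(t[180:255,95:225],None,fx=6,fy=6,interpolation=cv2.INTER_CUBIC);cv2.imwrite("pics/tp.png",a)
crop(t,265,145,325,280,4,"pics/ts.png")
crop(s,210,170,340,285,5,"pics/sp.png")
for n,p in (("plate",(162,218)),("se",(300,180))):
    print(n,t[p[1],p[0]],cv2.cvtColor(t,cv2.COLOR_BGR2HSV)[p[1],p[0]])
print(t[230,250],t[212,296],t[211,294])
E
```

```text
plate [56 61 55] [65 25 61]
se [114 111 110] [113   9 114]
[ 86  94 102] [51 50 55] [47 47 51]
```

View pics/tp.png

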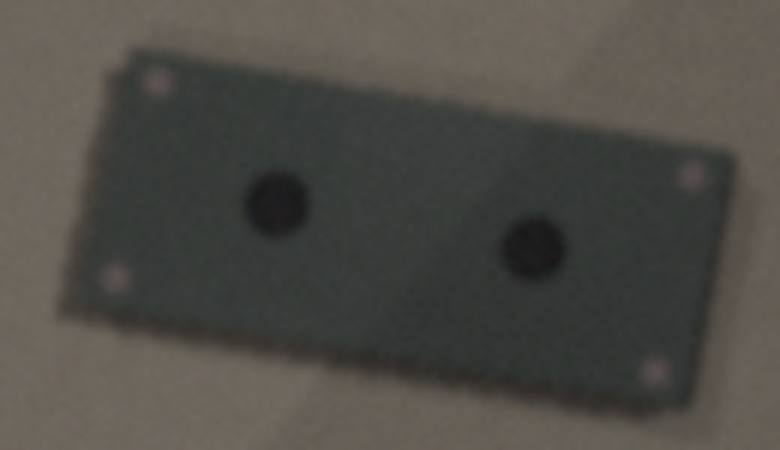

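View pics/ts.png

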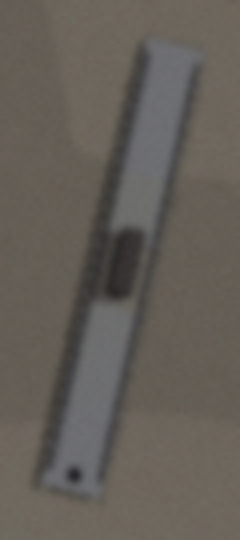

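View pics/sp.png

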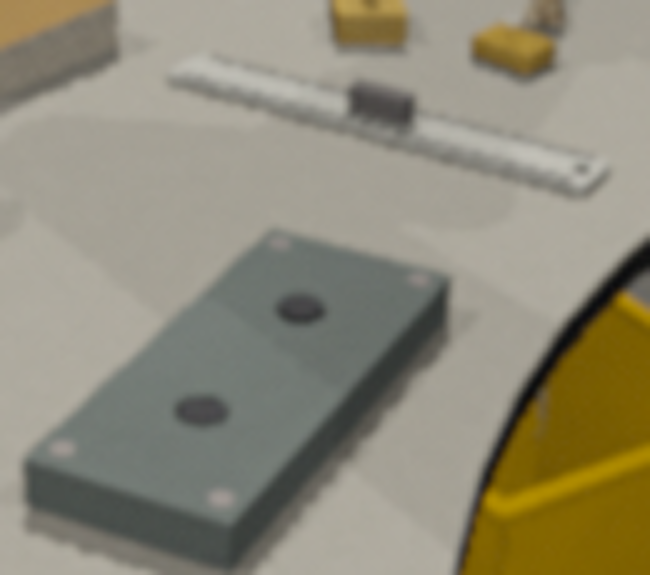

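The crops show four clear screws on the plate face in both views, plus the two plugs. In the straightedge crop the bright top face and the dark rib are clear.

```bash
python3 - <<'E'
from h import *
rt=read_camera("top");rs=read_camera("side")
T=lambda p:(95+(p[0]+.5)/6-.5,180+(p[1]+.5)/6-.5)
S=lambda p:(210+(p[0]+.5)/5-.5,170+(p[1]+.5)/5-.5)
top=dict(LF=(157,84),RF=(692,176),LN=(115,278),RN=(655,372),pl=(277,204),pr=(533,249))
sd=dict(LF=(62,447),RF=(280,242),LN=(220,498),RN=(420,280),pl=(202,410),pr=(300,309))
P={}
for k in top:
    P[k],e=tri(rt,T(top[k]),rs,S(sd[k]));print(k,P[k].round(1),round(e,2))
for z in (20,25,30):
    print(z,{k:(onz(rt,T(top[k]),z)-onz(rs,S(sd[k]),z))[:2].round(1).tolist() for k in top})
c=sum(P[k] for k in("LF","RF","LN","RN"))/4;print("centre",c)
v=P["LF"]+P["LN"]-P["RF"]-P["RN"];print("y axis yaw deg",np.degrees(np.arctan2(-v[0],v[1])),np.linalg.norm(v)/2)
v=P["pl"]-P["pr"];print(np.degrees(np.arctan2(-v[0],v[1])),np.linalg.norm(v))
# straightedge in top
img=cv2.GaussianBlur(rt["img"],(3,3),0).astype(int)
hsv=cv2.cvtColor(img.astype(np.uint8),cv2.COLOR_BGR2HSV)
m=np.zeros(img.shape[:2],np.uint8);w=(img[...,0]-img[...,2]>-3)&(img.min(2)>75);m[150:275,265:325]=w[150:275,265:325]*255
m=cv2.morphologyEx(m,cv2.MORPH_CLOSE,np.ones((9,9)))
cs=max(cv2.findContours(m,0,1)[0],key=cv2.contourArea)[:,0].astype(float)
W=np.array([onz(rt,u,8)[:2] for u in cs]).astype(np.float32)
print("se",cv2.minAreaRect(W))
# rib
d=np.zeros_like(m);d[190:235,285:305]=((img.max(2)<62)[190:235,285:305])*255
cs=max(cv2.findContours(d,0,1)[0],key=cv2.contourArea)[:,0].astype(float)
W=np.array([onz(rt,u,25)[:2] for u in cs]).astype(np.float32);print("rib",cv2.minAreaRect(W))
E
```

```text
LF [577.8 121.2  27.8] 0.47
RF [ 545.6 -106.9   27.6] 1.24
LN [495.3 133.   27.3] 0.82
RN [462.7 -94.9  26.8] 1.56
pl [528.2  67.2  27.2] 1.42
pr [512.9 -41.3  27.5] 0.84
20 {'LF': [-3.3, 13.1], 'RF': [-2.3, 14.3], 'LN': [-2.3, 12.3], 'RN': [-1.2, 12.7], 'pl': [-1.8, 12.6], 'pr': [-2.4, 13.6]}
25 {'LF': [-0.9, 4.8], 'RF': [0.0, 5.0], 'LN': [-0.2, 3.9], 'RN': [0.8, 3.5], 'pl': [0.4, 4.0], 'pr': [-0.2, 4.6]}
30 {'LF': [1.6, -3.6], 'RF': [2.3, -4.2], 'LN': [2.0, -4.4], 'RN': [2.8, -5.7], 'pl': [2.7, -4.5], 'pr': [1.9, -4.4]}
centre [520.34444524  13.07661632  27.3614529 ]
y axis yaw deg -8.079344648045295 230.27414509171712
-8.012749760176158 109.6411258098333
se ((630.8466796875, -343.45501708984375), (36.252479553222656, 132.89938354492188), 78.10784912109375)
rib ((549.1936645507812, -322.2397766113281), (16.031492233276367, 40.459983825683594), 76.96931457519531)
```

```bash
python3 - <<'E'
from h import *
rt=read_camera("top");rs=read_camera("side")
img=cv2.GaussianBlur(rt["img"],(3,3),0).astype(int)
m=np.zeros(img.shape[:2],np.uint8);g=img[...,0]-img[...,2]
w=(g>-6)&(img.min(2)>72);m[140:285,260:330]=w[140:285,260:330]*255
cv2.imwrite("pics/m1.png",cv2.resize(m[140:285,260:330],None,fx=4,fy=4))
m=cv2.morphologyEx(m,cv2.MORPH_CLOSE,np.ones((13,13)))
cs=max(cv2.findContours(m,0,1)[0],key=cv2.contourArea)[:,0].astype(float)
W=np.array([onz(rt,u,8)[:2] for u in cs]).astype(np.float32)
print("se",cv2.minAreaRect(W))
T=lambda p:(265+(p[0]+.5)/4-.5,145+(p[1]+.5)/4-.5)
for p in ((148,42),(198,52),(44,485),(101,492)):print(onz(rt,T(p),8).round(1))
S=lambda p:(210+(p[0]+.5)/5-.5,170+(p[1]+.5)/5-.5)
# rib top from side: corners of top face ~ (352,85),(372,80)?,(414,98)
for p in ((382,93),):print("rib top side",onz(rs,S(p),27))
print("rib top top", onz(rt,T((125,263)),27))
E
```

```text
se ((469.4815368652344, -307.9461364746094), (39.430057525634766, 134.2758331298828), 78.2313461303711)
[ 697.6 -340.1    8. ]
[ 692.  -373.2    8. ]
[ 407.9 -278.2    8. ]
[ 404.6 -314.6    8. ]
rib top side [ 546.55099385 -319.09176419   27.        ]
rib top top [ 549.47360555 -325.19378902   27.        ]
```

View pics/m1.png

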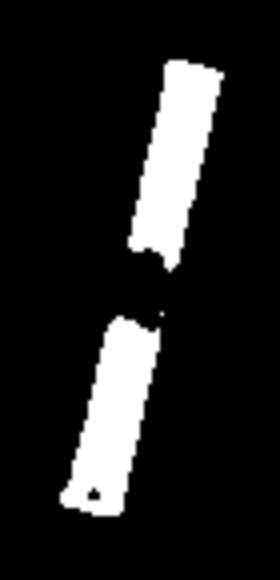

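```bash
python3 - <<'E'
from h import *
from scipy.spatial.transform import Rotation as R
s=state();print(R.from_euler('xyz',s['tcp_rot']).as_matrix().round(3),s['joints'].round(3),s['ft_force'],s['t'])
E
```

```text
[[-0.     0.343 -0.939]
 [ 0.    -0.939 -0.343]
 [-1.    -0.    -0.   ]] [-1.327  0.491  1.559 -0.     1.092 -0.106] [-0.36937776  0.33508554 -0.59463894] 0.3
```

Call:
move_arm(targets=[[0.037,0.029,0,0,0,-3.6,0],[0.075,0.058,0,0,0,-7.2,0],[0.112,0.087,0,0,0,-10.8,0],[0.149,0.116,0,0,0,-14.4,0],[0.187,0.145,0,0,0,-18,-0.3],[0.224,0.174,-0.01,0,0,-21.6,-0.3],[0.261,0.203,-0.03,0,0,-25.2,-0.3],[0.299,0.232,-0.06,0,0,-28.8,-0.3],[0.336,0.2615,-0.09,0,0,-32.2,-0.3],[0.336,0.2615,-0.11,0,0,-32.2,-0.3]])

```text
t: 1.3
eef_pos: [552.9, -322.9, 103.6]
tcp_rot: [3.09, 1.57, -0.263]
ft_force: [1.0, -0.5, -0.2]
opening: 0.353
```

```bash
python3 - <<'E'
from h import *
s=state();print(s['eef_pos'],s['tcp_rot'],s['ft_force'],s['opening'],s['t'])
rt=read_camera("top");crop(rt["img"],235,130,375,290,5,"pics/t1.png")
rs=read_camera("side");crop(rs["img"],210,120,360,230,5,"pics/s1.png")
E
```

```text
[ 552.87338283 -322.93561412  103.63913769] [ 3.08954935  1.5699377  -0.26329147] [ 0.98195823 -0.48681976 -0.18244451] 0.35301814761339334 1.3
```

View pics/s1.png

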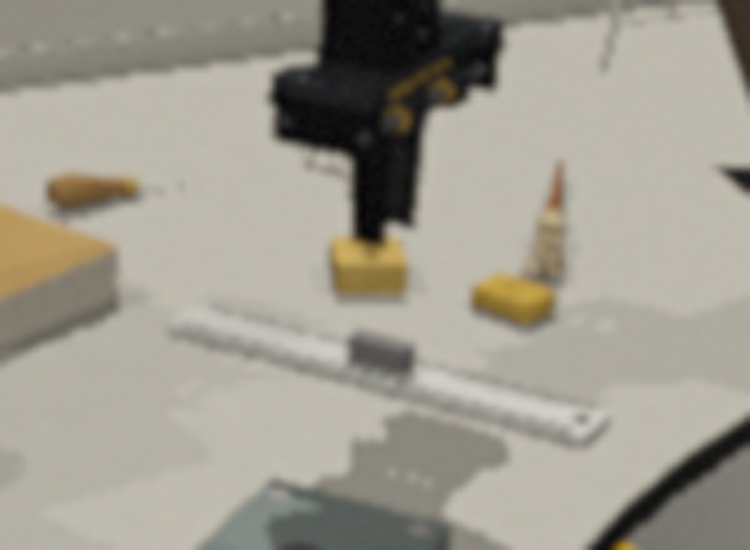

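The gripper hangs over the rib (about 382,352 in the crop) with the fingers clear of the weight and wax behind it. I'll lower it.

Call:
move_arm(targets=[[0,0,-0.02,0,0,0,-0.3],[0,0,-0.045,0,0,0,-0.3],[0,0,-0.065,0,0,0,-0.3],[0,0,-0.075,0,0,0,-0.3],[0,0,-0.083,0,0,0,-0.3],[0,0,-0.088,0,0,0,-0.3],[0,0,-0.092,0,0,0,-0.3],[0,0,-0.092,0,0,0,-0.3]])

```text
t: 2.2
eef_pos: [550.2, -325.8, 12.8]
tcp_rot: [2.001, 1.571, -1.353]
ft_force: [0.2, 0.3, 0.5]
opening: 0.349
```

```bash
python3 - <<'E'
from h import *
s=state();print(s['eef_pos'],s['tcp_rot'],s['ft_force'],s['opening'],s['t'])
rt=read_camera("top");crop(rt["img"],265,145,325,280,4,"pics/t2.png")
rs=read_camera("side");crop(rs["img"],230,150,350,220,6,"pics/s2.png")
E
```

```text
[ 550.20973083 -325.77955398   12.76711412] [ 2.00107283  1.57062614 -1.35273601] [0.21077258 0.34186008 0.53390811] 0.34857861158015147 2.2
```

View pics/s2.png

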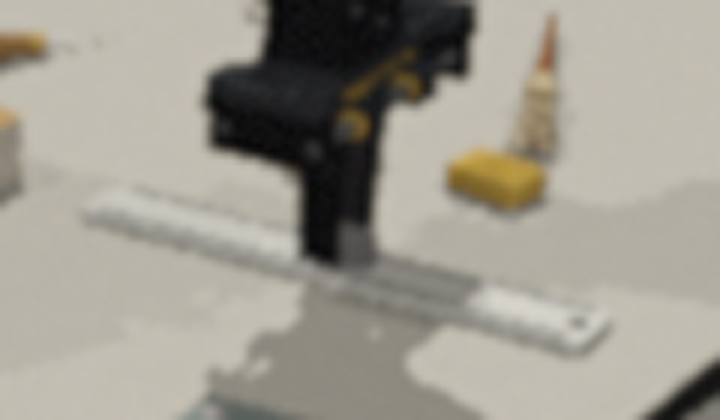

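The fingers straddle the rib, which is at about (340,245). I'll close now.

Call:
move_arm(targets=[[0,0,0,0,0,0,-1],[0,0,0,0,0,0,-1],[0,0,0,0,0,0,-1],[0,0,0,0,0,0,-1],[0,0,0,0,0,0,-1],[0,0,0,0,0,0,-1]])

```text
t: 2.9
eef_pos: [550.3, -325.7, 12.9]
tcp_rot: [2.587, 1.57, -0.767]
ft_force: [-0.6, 0.5, 3.5]
opening: 0.164
```

Call:
move_arm(targets=[[0,0,0.01,0,0,0,-1],[0,0,0.03,0,0,0,-1],[0,0,0.06,0,0,0,-1],[0,0,0.09,0,0,0,-1],[0,0,0.1,0,0,0,-1],[0,0,0.1,0,0,0,-1]])

```text
t: 3.5
eef_pos: [550.5, -325.9, 113.9]
tcp_rot: [2.679, 1.568, -0.674]
ft_force: [0.3, -0.2, -2.6]
opening: 0.169
```

```bash
python3 - <<'E'
from h import *
s=state();print(s['eef_pos'],s['tcp_rot'],s['ft_force'],s['opening'],s['t'])
rt=read_camera("top");crop(rt["img"],235,130,335,300,4,"pics/t3.png")
rs=read_camera("side");crop(rs["img"],200,100,350,220,5,"pics/s3.png")
E
```

```text
[ 550.54445295 -325.88513279  113.91474571] [ 2.67933461  1.56843153 -0.67441328] [ 0.29903046 -0.17963872 -2.61661072] 0.16887317667685428 3.5
```

View pics/s3.png

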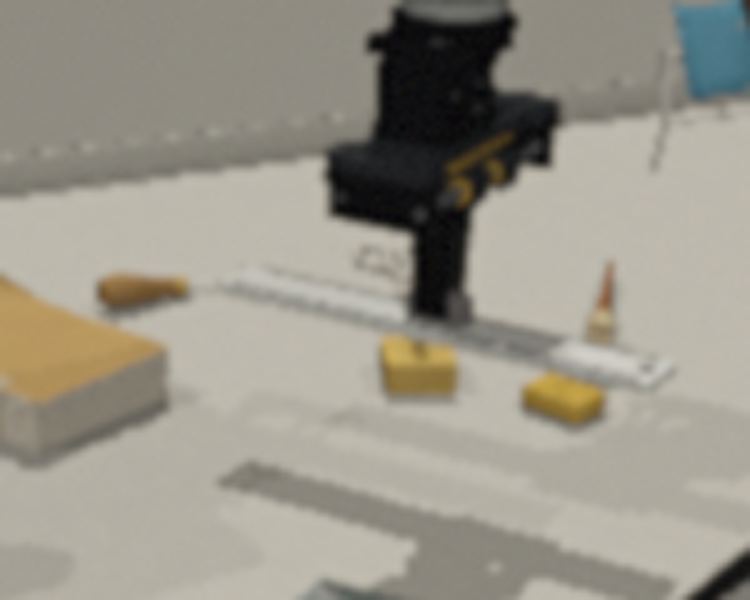

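View pics/t3.png

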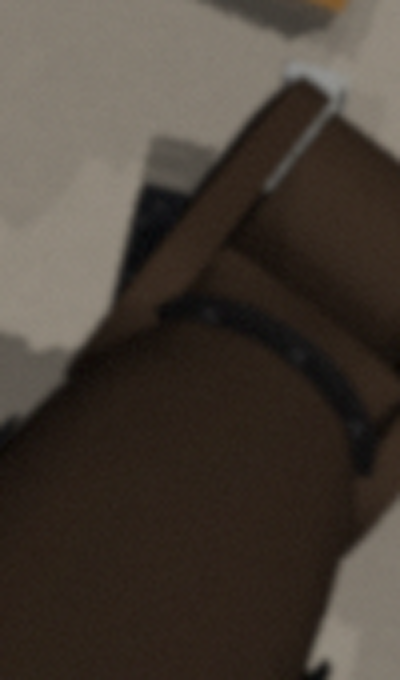

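The bar is held level at about 100 mm. I'll carry it to the plate and turn it.

Call:
move_arm(targets=[[-0.002,0.02,0,0,0,5,-1],[-0.005,0.05,0,0,0,12.5,-1],[-0.008,0.09,0,0,0,20.5,-1],[-0.012,0.13,0,0,0,28.5,-1],[-0.016,0.17,0,0,0,36.5,-1],[-0.02,0.21,0,0,0,44.5,-1],[-0.023,0.25,0,0,0,52.5,-1],[-0.026,0.285,0,0,0,60.5,-1],[-0.028,0.315,0,0,0,68.5,-1],[-0.03,0.3388,0,0,0,76.5,-1]])

```text
t: 4.6
eef_pos: [519.2, 14.9, 111.2]
tcp_rot: [-1.225, 1.568, 3.047]
ft_force: [-0.3, -1.3, -2.7]
opening: 0.164
```

Call:
move_arm(targets=[[0,0,0,0,0,7,-1],[0,0,-0.015,0,0,14,-1],[0,0,-0.03,0,0,17.55,-1],[0,0,-0.04,0,0,17.55,-1],[0,0,-0.045,0,0,17.55,-1],[0,0,-0.045,0,0,17.55,-1]])

```text
t: 5.2
eef_pos: [519.8, 13.1, 66.7]
tcp_rot: [-1.526, 1.569, 3.043]
ft_force: [0.1, -0.1, -2.1]
opening: 0.164
```

```bash
python3 - <<'E'
from h import *
from scipy.spatial.transform import Rotation as R
s=state();print(s['eef_pos'],R.from_euler('xyz',s['tcp_rot']).as_matrix().round(3),s['ft_force'],s['opening'],s['t'])
rt=read_camera("top");crop(rt["img"],75,150,235,280,5,"pics/t4.png")
rs=read_camera("side");crop(rs["img"],190,160,340,280,5,"pics/s4.png")
E
```

```text
[519.7510724   13.11185201  66.67862339] [[-0.002  0.99  -0.143]
 [ 0.    -0.143 -0.99 ]
 [-1.    -0.002  0.   ]] [ 0.11836078 -0.06618544 -2.0985679 ] 0.16419293308007196 5.2
```

View pics/s4.png

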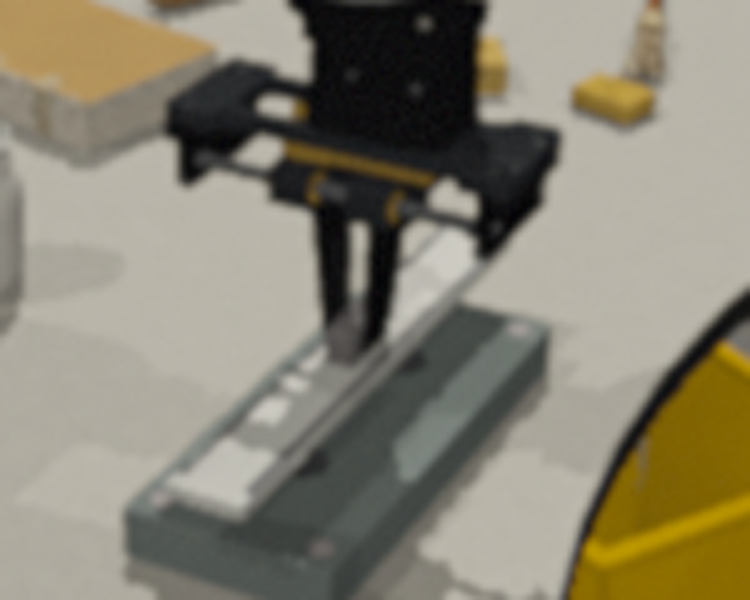

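View pics/t4.png

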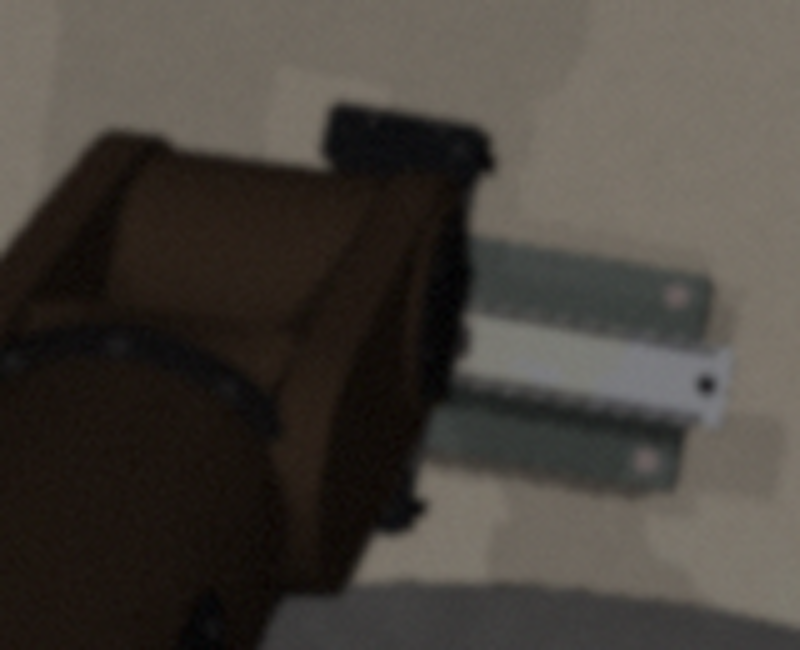

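```bash
python3 - <<'E'
from h import *
rt=read_camera("top")
T=lambda p:(75+(p[0]+.5)/5-.5,150+(p[1]+.5)/5-.5)
e=onz(rt,T((726,385)),62);ax=np.array([.1405,.990]);print(e, e[:2]+150*ax)
a=onz(rt,T((480,350)),62);print(a,np.degrees(np.arctan2(a[0]-e[0],a[1]-e[1])))
E
```

```text
[ 500.79878557 -135.82448318   62.        ] [521.87378557  12.67551682]
[514.09159416 -15.06683757  62.        ] 6.2817368183711775
```

Call:
move_arm(targets=[[0.0005,0,-0.006,0,0,0,-1],[0.0005,0,-0.012,0,0,0,-1],[0.0005,0,-0.016,0,0,0,-1],[0.0005,0,-0.018,0,0,0,-1],[0.0005,0,-0.018,0,0,0,-1]])

```text
t: 5.85
eef_pos: [520.6, 13.2, 49.3]
tcp_rot: [-1.515, 1.57, 3.056]
ft_force: [0.1, -0.6, -3.5]
opening: 0.167
```

Call:
move_arm(targets=[[0,0,-0.0005,0,0,0,-1],[0,0,-0.001,0,0,0,-1],[0,0,-0.0015,0,0,0,-1],[0,0,-0.0015,0,0,0,-1]])

```text
t: 6.25
eef_pos: [520.8, 13.1, 48.2]
tcp_rot: [1.633, 1.571, -0.079]
ft_force: [1.0, 0.2, -2.1]
opening: 0.17
```

Call:
move_arm(targets=[[0,0,-0.0005,0,0,0,-1],[0,0,-0.001,0,0,0,-1],[0,0,-0.001,0,0,0,-1]])

```text
t: 6.55
eef_pos: [520.7, 13.1, 47.1]
tcp_rot: [-0.942, 1.571, -2.655]
ft_force: [0.6, -0.3, -2.5]
opening: 0.167
```

Call:
move_arm(targets=[[0,0,-0.0005,0,0,0,-1],[0,0,-0.001,0,0,0,-1],[0,0,-0.001,0,0,0,-1]])

```text
t: 6.85
eef_pos: [520.7, 13.1, 46.1]
tcp_rot: [-1.494, 1.571, 3.077]
ft_force: [0.2, -0.5, -2.7]
opening: 0.166
```

Call:
move_arm(targets=[[0,0,-0.0005,0,0,0,-1],[0,0,-0.001,0,0,0,-1],[0,0,-0.001,0,0,0,-1]])

```text
t: 7.15
eef_pos: [520.7, 13.2, 45.1]
tcp_rot: [-1.05, 1.571, -2.763]
ft_force: [0.3, -0.1, -3.0]
opening: 0.168
```

Call:
move_arm(targets=[[0,0,-0.0005,0,0,0,-1],[0,0,-0.0005,0,0,0,-1]])

```text
t: 7.35
eef_pos: [520.7, 13.1, 44.6]
tcp_rot: [0.946, 1.571, -0.766]
ft_force: [0.3, -0.5, -1.8]
opening: 0.166
```

Call:
move_arm(targets=[[0,0,-0.0005,0,0,0,-1],[0,0,-0.0005,0,0,0,-1]])

```text
t: 7.55
eef_pos: [520.7, 13.1, 44.1]
tcp_rot: [0.144, 1.571, -1.568]
ft_force: [-0.0, 0.6, -2.6]
opening: 0.165
```

Call:
move_arm(targets=[[0,0,-0.0005,0,0,0,-1],[0,0,-0.0005,0,0,0,-1]])

```text
t: 7.75
eef_pos: [520.8, 13.2, 43.7]
tcp_rot: [1.658, 1.571, -0.054]
ft_force: [0.1, 0.4, -0.0]
opening: 0.166
```

```bash
python3 - <<'E'
from h import *
s=state();print(s['eef_pos'],s['ft_force'],s['moment'],s['t'])
E
```

```text
[520.76667148  13.16442822  43.73954072] [ 0.1231259   0.37226961 -0.0402018 ] [-0.03734392 -0.03674263 -0.05818645] 7.75
```

Call:
move_arm(targets=[[0,0,-0.0005,0,0,0,-1],[0,0,-0.0005,0,0,0,-1]])

```text
t: 7.95
eef_pos: [520.8, 13.2, 43.4]
tcp_rot: [1.738, 1.57, 0.025]
ft_force: [-0.0, 1.8, 5.4]
opening: 0.166
```

```bash
python3 - <<'E'
from h import *
s=state();print(s['eef_pos'],s['ft_force'],s['moment'],s['t'])
E
```

```text
[520.83107589  13.23561822  43.44811221] [-2.56306006e-03  1.81706364e+00  5.39168826e+00] [ 0.10683843  0.1318126  -0.04855101] 7.95
```

Contact is felt (about 8 N over the carried weight, roughly 15 N/mm stiffness). I'll ease up slightly and release.

Call:
move_arm(targets=[[0,0,0.0004,0,0,0,-1],[0,0,0.0004,0,0,0,-0.55],[0,0,0.0004,0,0,0,-0.45],[0,0,0.0004,0,0,0,-0.3],[0,0,0.0004,0,0,0,-0.3],[0,0,0.0004,0,0,0,-0.3]])

```text
t: 8.55
eef_pos: [520.7, 13.1, 43.5]
tcp_rot: [0.009, 1.571, -1.704]
ft_force: [-0.6, -0.3, -0.1]
opening: 0.348
```

Call:
move_arm(targets=[[0,0,0.01,0,0,0,-0.3],[0,0,0.03,0,0,0,-0.3],[0,0,0.06,0,0,0,-0.3],[0,0,0.08,0,0,0,-1],[0,-0.02,0.08,0,0,0,-1],[0,-0.06,0.08,0,0,0,-1],[0,-0.1,0.08,0,0,0,-1],[0,-0.14,0.08,0,0,0,-1],[0,-0.18,0.08,0,0,0,-1],[0,-0.21,0.08,0,0,0,-1]])

```text
t: 9.55
eef_pos: [520.6, -199.1, 124.4]
tcp_rot: [1.152, 1.57, -0.561]
ft_force: [0.5, -0.5, -0.6]
opening: 0.006
```

```bash
python3 - <<'E'
from h import *
s=state();print(s['eef_pos'],s['ft_force'],s['joints'],s['t'],s['opening'])
rt=read_camera("top");crop(rt["img"],75,150,235,280,5,"pics/t5.png")
rs=read_camera("side");crop(rs["img"],190,160,340,280,5,"pics/s5.png")
E
```

```text
[ 520.5562137  -199.10900349  124.38373929] [ 0.45497093 -0.49474266 -0.58155288] [-4.83804707e-01  5.05710797e-01  1.82290240e+00 -1.04169208e-04
  8.12006544e-01 -3.41336813e-01] 9.55 0.006093279804744145
```

View pics/s5.png

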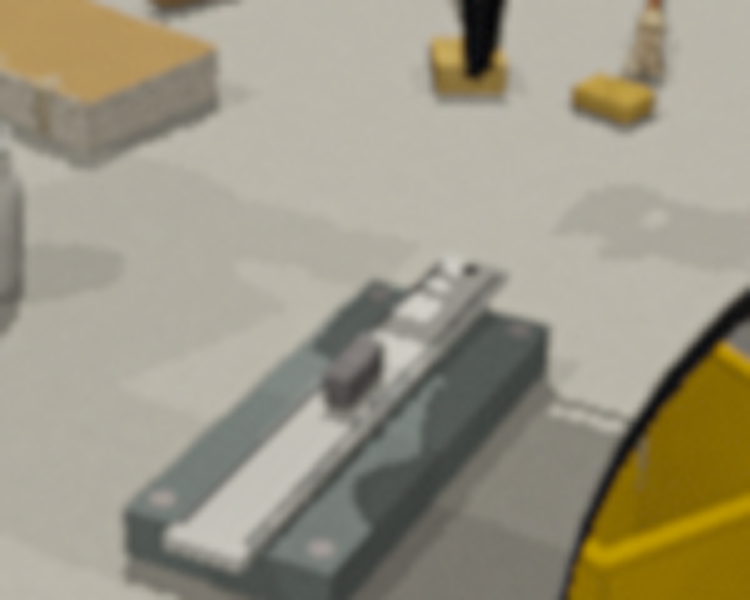

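View pics/t5.png

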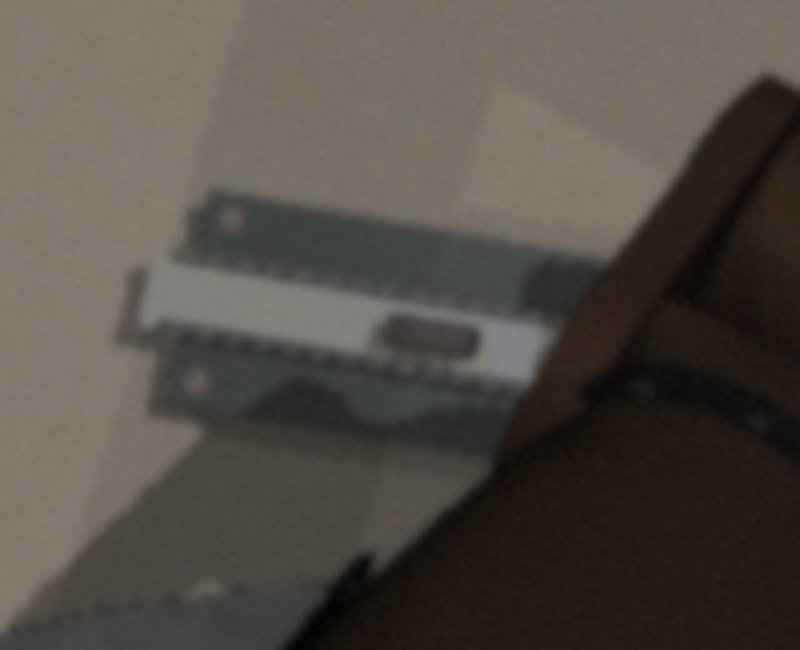

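The bar lies along the plate with its left end down and its right end standing clear, near (470,270) in the side crop. Now the left end.

```bash
python3 - <<'E'
from h import *
rt=read_camera("top")
T=lambda p:(75+(p[0]+.5)/5-.5,150+(p[1]+.5)/5-.5)
ax=np.array([.1401,.990]);e=onz(rt,T((150,295)),36);c=e[:2]-150*ax
r=onz(rt,T((431,338)),56)[:2]
for p in (c,r):
  d=p-np.array([520.3,13.1]);print(p,"across",d@[.99,-.14],"along",d@ax)
E
```

```text
[516.87148429   7.86301621] across -2.6610528274324294 along -5.664949001246711
[519.55906584  10.38994662] across -0.35411734943306084 along -2.7867577194318707
```

Call:
move_arm(targets=[[0.001,0.03,0,0,0,0,-1],[0.004,0.075,0,0,0,0,-1],[0.006,0.12,0,0,0,0,-1],[0.008,0.165,0,0,0,0,-1],[0.01,0.21,0,0,0,0,-1],[0.012,0.25,-0.01,0,0,0,-1],[0.014,0.29,-0.03,0,0,0,-1],[0.0157,0.3239,-0.05,0,0,0,-1],[0.0157,0.3239,-0.07,0,0,0,-1],[0.0157,0.3239,-0.08,0,0,0,-1]])

```text
t: 10.7
eef_pos: [535.1, 128.9, 42.6]
tcp_rot: [-1.331, 1.569, -3.04]
ft_force: [0.2, -0.3, -0.5]
opening: -0.0
```

Call:
move_arm(targets=[[0,0,-0.002,0,0,0,-1],[0,0,-0.004,0,0,0,-1],[0,0,-0.005,0,0,0,-1],[0,0,-0.005,0,0,0,-1]])

```text
t: 11.1
eef_pos: [536.7, 126.6, 39.2]
tcp_rot: [1.801, 1.57, 0.088]
ft_force: [-0.0, -0.8, 0.6]
opening: 0.006
```

Call:
move_arm(targets=[[0,0,-0.0005,0,0,0,-1],[0,0,-0.001,0,0,0,-1],[0,0,-0.001,0,0,0,-1]])

```text
t: 11.4
eef_pos: [536.5, 126.9, 37.7]
tcp_rot: [1.758, 1.571, 0.046]
ft_force: [0.8, -0.2, -0.2]
opening: 0.008
```

Call:
move_arm(targets=[[0,0,-0.0005,0,0,0,-1],[0,0,-0.001,0,0,0,-1],[0,0,-0.001,0,0,0,-1]])

```text
t: 11.7
eef_pos: [536.4, 127.0, 36.5]
tcp_rot: [0.001, 1.571, -1.711]
ft_force: [0.1, -0.4, 0.2]
opening: 0.008
```

Call:
move_arm(targets=[[0,0,-0.0005,0,0,0,-1],[0,0,-0.0005,0,0,0,-1]])

```text
t: 11.9
eef_pos: [536.4, 127.1, 36.0]
tcp_rot: [1.73, 1.571, 0.018]
ft_force: [0.5, -0.5, 0.6]
opening: 0.005
```

Call:
move_arm(targets=[[0,0,-0.0005,0,0,0,-1],[0,0,-0.0005,0,0,0,-1]])

```text
t: 12.1
eef_pos: [536.5, 127.1, 35.9]
tcp_rot: [1.687, 1.57, -0.025]
ft_force: [-0.9, -0.8, 5.0]
opening: 0.006
```

Call:
move_arm(targets=[[0,0,-0.0005,0,0,0,-1],[0,0,-0.0005,0,0,0,-1]])

```text
t: 12.3
eef_pos: [536.5, 127.1, 35.8]
tcp_rot: [1.723, 1.57, 0.011]
ft_force: [-1.9, -0.4, 10.6]
opening: 0.003
```

Call:
move_arm(targets=[[0,0,-0.0003,0,0,0,-1],[0,0,-0.0003,0,0,0,-1]])

```text
t: 12.5
eef_pos: [536.5, 127.1, 35.7]
tcp_rot: [1.744, 1.57, 0.032]
ft_force: [-3.7, -0.5, 14.4]
opening: 0.002
```

Left end is firm (14 N, no travel). Now the right.

Call:
move_arm(targets=[[0,0,0.01,0,0,0,-1],[0,0,0.04,0,0,0,-1],[-0.004,-0.03,0.06,0,0,0,-1],[-0.01,-0.07,0.06,0,0,0,-1],[-0.016,-0.115,0.06,0,0,0,-1],[-0.022,-0.155,0.06,0,0,0,-1],[-0.028,-0.195,0.06,0,0,0,-1],[-0.0322,-0.2278,0.05,0,0,0,-1],[-0.0322,-0.2278,0.03,0,0,0,-1],[-0.0322,-0.2278,0.013,0,0,0,-1]])

```text
t: 13.5
eef_pos: [504.2, -102.0, 47.5]
tcp_rot: [1.41, 1.57, -0.304]
ft_force: [1.1, 0.1, 0.1]
opening: 0.003
```

Call:
move_arm(targets=[[0,0,0,0,0,0,-1],[0,0,-0.001,0,0,0,-1],[0,0,-0.003,0,0,0,-1],[0,0,-0.003,0,0,0,-1]])

```text
t: 13.9
eef_pos: [504.5, -100.6, 45.3]
tcp_rot: [1.387, 1.57, -0.325]
ft_force: [-0.3, 0.8, 0.4]
opening: 0.004
```

Call:
move_arm(targets=[[0,0,-0.0005,0,0,0,-1],[0,0,-0.001,0,0,0,-1],[0,0,-0.0015,0,0,0,-1],[0,0,-0.0015,0,0,0,-1]])

```text
t: 14.3
eef_pos: [504.2, -100.7, 43.3]
tcp_rot: [1.44, 1.571, -0.273]
ft_force: [-0.1, -0.2, 0.3]
opening: 0.004
```

Call:
move_arm(targets=[[0,0,-0.0005,0,0,0,-1],[0,0,-0.001,0,0,0,-1],[0,0,-0.0015,0,0,0,-1],[0,0,-0.0015,0,0,0,-1]])

```text
t: 14.7
eef_pos: [504.2, -100.8, 41.7]
tcp_rot: [-1.868, 1.571, 2.703]
ft_force: [-0.2, -0.2, -0.4]
opening: 0.004
```

Call:
move_arm(targets=[[0,0,-0.0005,0,0,0,-1],[0,0,-0.001,0,0,0,-1],[0,0,-0.0015,0,0,0,-1],[0,0,-0.0015,0,0,0,-1]])

```text
t: 15.1
eef_pos: [504.3, -100.8, 40.3]
tcp_rot: [1.154, 1.571, -0.558]
ft_force: [0.0, 0.2, 0.7]
opening: 0.007
```

Call:
move_arm(targets=[[0,0,-0.0005,0,0,0,-1],[0,0,-0.001,0,0,0,-1],[0,0,-0.0015,0,0,0,-1],[0,0,-0.0015,0,0,0,-1]])

```text
t: 15.5
eef_pos: [504.3, -100.9, 38.9]
tcp_rot: [1.209, 1.57, -0.503]
ft_force: [-1.1, -2.8, 3.7]
opening: 0.003
```

Call:
move_arm(targets=[[0,0,-0.0005,0,0,0,-1],[0,0,-0.001,0,0,0,-1],[0,0,-0.001,0,0,0,-1]])

```text
t: 15.8
eef_pos: [504.3, -100.9, 37.8]
tcp_rot: [1.187, 1.571, -0.525]
ft_force: [-0.1, -3.4, 4.0]
opening: 0.003
```

Call:
move_arm(targets=[[0,0,-0.0005,0,0,0,-1],[0,0,-0.001,0,0,0,-1],[0,0,-0.001,0,0,0,-1]])

```text
t: 16.1
eef_pos: [504.3, -100.8, 36.7]
tcp_rot: [1.357, 1.571, -0.355]
ft_force: [-0.7, -3.9, 4.6]
opening: 0.004
```

Call:
move_arm(targets=[[0,0,-0.0005,0,0,0,-1],[0,0,-0.001,0,0,0,-1],[0,0,-0.001,0,0,0,-1]])

```text
t: 16.4
eef_pos: [504.3, -100.9, 36.4]
tcp_rot: [1.297, 1.57, -0.416]
ft_force: [-3.2, -3.6, 15.2]
opening: 0.003
```

Call:
move_arm(targets=[[0,0,-0.0004,0,0,0,-1],[0,0,-0.0004,0,0,0,-1]])

```text
t: 16.6
eef_pos: [504.3, -100.8, 36.3]
tcp_rot: [1.351, 1.57, -0.361]
ft_force: [-4.0, -3.5, 18.7]
opening: 0.003
```

The right end gives way (about 4 N through about 3.5 mm, then bears on the plate), so the right plug is the proud one. I'll move over it.

Call:
move_arm(targets=[[0,0,0.005,0,0,0,-1],[0,0,0.015,0,0,0,-1],[0.002,0.015,0.025,0,0,0,-1],[0.006,0.04,0.025,0,0,0,-1],[0.0084,0.0594,0.02,0,0,0,-1],[0.0084,0.0594,0.01,0,0,0,-1],[0.0084,0.0594,0.007,0,0,0,-1],[0.0084,0.0594,0.006,0,0,0,-1],[0.0084,0.0594,0.006,0,0,0,-1]])

```text
t: 17.5
eef_pos: [512.5, -41.8, 41.2]
tcp_rot: [-1.594, 1.57, 2.976]
ft_force: [0.0, 0.2, 0.5]
opening: 0.005
```

```bash
python3 - <<'E'
from h import *
s=state();print(s['eef_pos'],s['ft_force'],s['t'])
rt=read_camera("top");crop(rt["img"],75,150,235,280,5,"pics/t6.png")
rs=read_camera("side");crop(rs["img"],190,160,340,280,5,"pics/s6.png")
E
```

```text
[512.48494369 -41.82962985  41.22783674] [0.00526422 0.20531045 0.50503678] 17.5
```

View pics/s6.png

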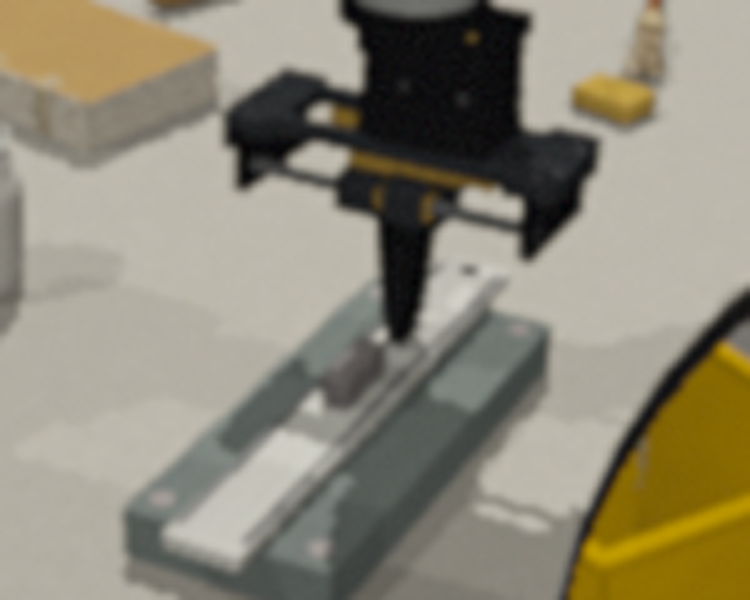

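The shut fingers stand over the right plug, just clear of the rib (400,335 in the crop). I'll press in small steps.

Call:
move_arm(targets=[[0,0,-0.0005,0,0,0,-1],[0,0,-0.001,0,0,0,-1],[0,0,-0.0013,0,0,0,-1],[0,0,-0.0016,0,0,0,-1]])

```text
t: 18.0
eef_pos: [512.6, -41.4, 39.8]
tcp_rot: [1.558, 1.571, -0.155]
ft_force: [0.9, 1.1, 0.3]
opening: 0.002
```

Call:
move_arm(targets=[[0,0,-0.0002,0,0,0,-1],[0,0,-0.0004,0,0,0,-1],[0,0,-0.0006,0,0,0,-1],[0,0,-0.0006,0,0,0,-1]])

```text
t: 18.4
eef_pos: [512.7, -41.3, 39.3]
tcp_rot: [1.507, 1.571, -0.205]
ft_force: [0.1, -0.3, 2.5]
opening: 0.005
```

Call:
move_arm(targets=[[0,0,-0.0002,0,0,0,-1],[0,0,-0.0004,0,0,0,-1],[0,0,-0.0006,0,0,0,-1],[0,0,-0.0006,0,0,0,-1]])

```text
t: 18.8
eef_pos: [512.7, -41.4, 39.0]
tcp_rot: [1.368, 1.57, -0.345]
ft_force: [-2.0, -0.0, 7.5]
opening: 0.003
```

Contact at about 39.3. I'll go on slowly.

Call:
move_arm(targets=[[0,0,-0.0002,0,0,0,-1],[0,0,-0.0004,0,0,0,-1],[0,0,-0.0004,0,0,0,-1]])

```text
t: 19.1
eef_pos: [512.7, -41.4, 38.6]
tcp_rot: [1.341, 1.57, -0.371]
ft_force: [-0.8, -0.2, 8.7]
opening: 0.004
```

Call:
move_arm(targets=[[0,0,-0.0002,0,0,0,-1],[0,0,-0.0004,0,0,0,-1],[0,0,-0.0004,0,0,0,-1]])

```text
t: 19.4
eef_pos: [512.7, -41.4, 38.2]
tcp_rot: [1.35, 1.57, -0.363]
ft_force: [-2.7, -0.2, 9.2]
opening: 0.008
```

Call:
move_arm(targets=[[0,0,-0.0002,0,0,0,-1],[0,0,-0.0004,0,0,0,-1],[0,0,-0.0004,0,0,0,-1]])

```text
t: 19.7
eef_pos: [512.7, -41.4, 37.8]
tcp_rot: [1.363, 1.57, -0.349]
ft_force: [-1.9, 0.4, 9.4]
opening: 0.004
```

The plug is sliding at about 9 N.

Call:
move_arm(targets=[[0,0,-0.0002,0,0,0,-1],[0,0,-0.0004,0,0,0,-1],[0,0,-0.0006,0,0,0,-1],[0,0,-0.0008,0,0,0,-1],[0,0,-0.0008,0,0,0,-1]])

```text
t: 20.2
eef_pos: [512.7, -41.4, 37.0]
tcp_rot: [1.374, 1.57, -0.338]
ft_force: [-3.0, -0.1, 9.2]
opening: 0.003
```

Call:
move_arm(targets=[[0,0,-0.0002,0,0,0,-1],[0,0,-0.0004,0,0,0,-1],[0,0,-0.0006,0,0,0,-1],[0,0,-0.0006,0,0,0,-1]])

```text
t: 20.6
eef_pos: [512.7, -41.5, 36.5]
tcp_rot: [1.258, 1.57, -0.454]
ft_force: [-1.5, 0.2, 9.4]
opening: 0.004
```

Call:
move_arm(targets=[[0,0,-0.0002,0,0,0,-1],[0,0,-0.0004,0,0,0,-1],[0,0,-0.0004,0,0,0,-1]])

```text
t: 20.9
eef_pos: [512.7, -41.5, 36.1]
tcp_rot: [1.254, 1.57, -0.458]
ft_force: [-1.9, -1.2, 10.3]
opening: 0.008
```

Call:
move_arm(targets=[[0,0,-0.0002,0,0,0,-1],[0,0,-0.0004,0,0,0,-1],[0,0,-0.0004,0,0,0,-1]])

```text
t: 21.2
eef_pos: [512.7, -41.5, 35.7]
tcp_rot: [1.165, 1.57, -0.547]
ft_force: [-2.1, -1.1, 10.9]
opening: 0.006
```

Call:
move_arm(targets=[[0,0,-0.0002,0,0,0,-1],[0,0,-0.0004,0,0,0,-1],[0,0,-0.0004,0,0,0,-1]])

```text
t: 21.5
eef_pos: [512.7, -41.5, 35.7]
tcp_rot: [1.275, 1.57, -0.438]
ft_force: [-3.0, -1.0, 15.4]
opening: 0.002
```

Call:
move_arm(targets=[[0,0,-0.0002,0,0,0,-1],[0,0,-0.0002,0,0,0,-1]])

```text
t: 21.7
eef_pos: [512.7, -41.5, 35.7]
tcp_rot: [1.303, 1.57, -0.409]
ft_force: [-4.3, -0.8, 19.2]
opening: 0.006
```

The plug has stopped at 35.7 mm with force climbing to 19 N, the same height as the firm left end. It is home. I'll lift off and check the right end once more.

Call:
move_arm(targets=[[0,0,0.003,0,0,0,-1],[0,0,0.02,0,0,0,-1],[-0.002,-0.015,0.03,0,0,0,-1],[-0.006,-0.04,0.025,0,0,0,-1],[-0.0084,-0.0594,0.015,0,0,0,-1],[-0.0084,-0.0594,0.006,0,0,0,-1],[-0.0084,-0.0594,0.003,0,0,0,-1],[-0.0084,-0.0594,0.003,0,0,0,-1],[-0.0084,-0.0594,0.003,0,0,0,-1]])

```text
t: 22.6
eef_pos: [504.3, -100.2, 37.6]
tcp_rot: [-2.509, 1.571, 2.062]
ft_force: [0.0, -0.1, 0.3]
opening: 0.003
```

Call:
move_arm(targets=[[0,0,-0.0004,0,0,0,-1],[0,0,-0.0008,0,0,0,-1],[0,0,-0.0012,0,0,0,-1],[0,0,-0.0012,0,0,0,-1]])

```text
t: 23.0
eef_pos: [504.2, -100.6, 36.4]
tcp_rot: [1.454, 1.571, -0.259]
ft_force: [0.3, 0.3, 0.4]
opening: 0.001
```

Call:
move_arm(targets=[[0,0,-0.0004,0,0,0,-1],[0,0,-0.0008,0,0,0,-1],[0,0,-0.0008,0,0,0,-1]])

```text
t: 23.3
eef_pos: [504.2, -100.8, 35.6]
tcp_rot: [1.512, 1.571, -0.2]
ft_force: [-0.7, -0.0, 1.8]
opening: 0.005
```

Contact comes only at about 35.7, so the right end is now down. I'll retreat and look.

Call:
move_arm(targets=[[0,0,0.003,0,0,0,-1],[0,0,0.03,0,0,0,-1],[0,0,0.07,0,0,0,-1],[0,-0.03,0.1,0,0,0,-1],[0,-0.07,0.12,0,0,0,-1],[0,-0.11,0.12,0,0,0,-1],[0,-0.15,0.12,0,0,0,-1],[0,-0.18,0.12,0,0,0,-1],[0,-0.18,0.12,0,0,0,-1]])

```text
t: 24.2
eef_pos: [504.0, -284.0, 155.6]
tcp_rot: [0.841, 1.57, -0.874]
ft_force: [0.5, 0.8, -0.4]
opening: 0.005
```

```bash
python3 - <<'E'
from h import *
s=state();print(s['eef_pos'],s['ft_force'],s['t'])
rt=read_camera("top");crop(rt["img"],75,150,235,280,5,"pics/t7.png")
rs=read_camera("side");crop(rs["img"],190,160,340,280,5,"pics/s7.png")
E
```

```text
[ 503.9985089  -283.99051572  155.57998994] [ 0.4993588   0.80720246 -0.37825992] 24.2
```

View pics/s7.png

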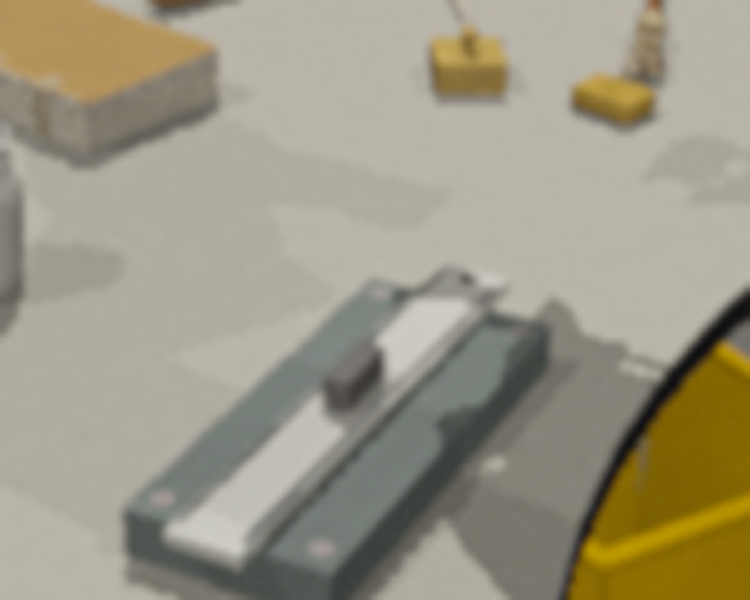

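View pics/t7.png

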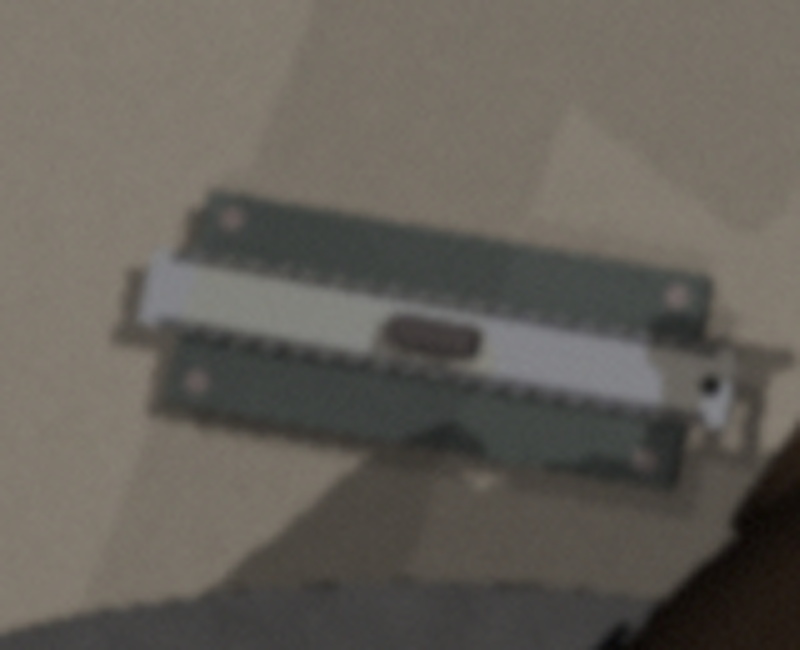

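The bar lies flat and centred on the plate, from about (145,290) to (725,385) in the top crop, and the robot is clear of everything.

```bash
python3 -c "
from cell import *
print(job_done())"
```

```text
the job is handed in; nothing more can be done
None
```

I laid the straightedge along the plate, found that the right plug was the proud one, pressed it home, and handed the job in after about 24 s. No verdict was reported.

- **Probing the ends:** the left end was firm, with no travel under 14 N. The right end gave way about 3.5 mm at around 4 N, then bore on the plate, where I pressed with up to 19 N.
- **Pressing the plug:** I pressed in small steps over the right plug. It slid about 3.6 mm at 9–11 N and then stopped. The force climbed to 19 N, the highest force read during any press on the bar.
- **Last checks:** pressing the right end again, the fingers met the bar only at about 35.7 mm, matching the 35.7–35.9 mm I read at the left end. The last pictures show the bar flat and centred along the plate, with the weight and wax where they started. The gripper was clear of everything.
- **Not checked:** I did not press the left end again after the plug went home, and I did not measure how far the weight, wax or jar had moved; the jar is mostly out of the last pictures. After the first laying, two estimates of the bar's centre differed by about 3 mm, and both were well inside tolerance.

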